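# Pack the glue-up tote

### The job

Get the tote ready for the glue-up: stand the two glue bottles from the drip board in the two empty bottle cells, one per cell, lowering each clear of the divider tops so that it ends upright on the cell floor beside the bottle already there. Carry the blue tray by its handle and tip it so that all three clamp pads slide into the wide bay without touching the pads with the fingers, then set the empty tray flat on the bench. Keep the bottles upright, do not bang them on the dividers or drop them in from a height, do not shove the tote, and leave the tin, the clamp and the ear defenders alone.

Things in the scene. Friction and masses are not known exactly. Their poses are not given: they have to be found in the camera images.
- tote: open plywood box, 254 (x) x 248 (y) x 80 mm high, 8 mm walls and floor, 2.2 kg, loose on the bench. Origin: centre of its underside; x and y along its sides, z up. Along its +y side three bottle cells in a row along x; the rest, on its -y side, is one wide undivided bay. Wall tops at 80 mm
- dividers: the cell partitions, 8 mm thick, tops 70 mm above the bench (10 mm below the tote's rim): one along x at tote y = +38 mm, parting cells from bay, and two across at tote x = -41 and +41 mm. Fixed in the tote, same origin and axes as the tote
- cell_near (a point): centre of the floor of the cell at the tote's -x end (tote x = -82, y = +79 mm, 8 mm above the bench); each cell is 74 x 74 mm inside
- cell_mid (a point): the same for the middle cell (tote x = 0): it already holds one of the three bottles
- cell_far (a point): the same for the cell at the tote's +x end (tote x = +82 mm)
- bay (a point): centre of the bay's floor (tote x = 0, y = -41 mm, 8 mm above the bench); the bay is 238 mm along tote x and 150 mm along tote y inside
- drip_board: flat grey board 200 (x) x 90 (y) x 8 mm fixed to the bench, on which two glue bottles stand. Origin: centre of its underside
- glue_yellow_mid (a point): yellow squeeze glue bottle, 156 mm tall, 0.18 to 0.35 kg: straight round body 58 mm in diameter from its foot to 120 mm up, then a shoulder and a slim nozzle. Starts upright, either on the drip board or already in the tote's middle cell. Point: on its axis, half-way up (78 mm above its foot); z up its axis
- glue_white_mid (a point): white squeeze glue bottle, 156 mm tall, 0.18 to 0.35 kg: straight round body 58 mm in diameter from its foot to 120 mm up, then a shoulder and a slim nozzle. Starts upright, either on the drip board or already in the tote's middle cell. Point: on its axis, half-way up (78 mm above its foot); z up its axis
- glue_blue_mid (a point): blue squeeze glue bottle, 156 mm tall, 0.18 to 0.35 kg: straight round body 58 mm in diameter from its foot to 120 mm up, then a shoulder and a slim nozzle. Starts upright, either on the drip board or already in the tote's middle cell. Point: on its axis, half-way up (78 mm above its foot); z up its axis
- tray: blue parts tray, 160 (x) x 116 (y) mm, 0.32 kg, with a smooth white floor 5 mm thick and walls 35 mm high on three sides; the -x end is open, and pieces slide off over that edge. Origin: centre of its underside; z up. Pads on it start to slide at a slope of about 18 to 26 degrees
- tray_handle (a point): centre of the tray's bridge handle: a straight wooden bar along the tray's y, 18 mm thick (x), 28 mm high, 100 mm long between two uprights, over the middle of the tray (tray x = y = 0), its centre 86 mm above the tray's underside; pieces pass beneath it. Axes as the tray's
- lacquer_tin: bystander: black and orange tin, 87 mm across, 108 mm high, origin under its centre
- bar_clamp: bystander: steel bar clamp with a red handle, 300 x 100 mm, lying flat, 26 mm high; origin under the middle of its bar
- ear_defenders: bystander: red ear defenders lying on the bench, about 180 x 160 x 80 mm; origin under the midpoint between the cups
- pad_1_mid (a point): wooden clamp pad 1, 60 (x) x 40 (y) x 22 mm (z), 40 g, loose on the tray at the start; point: its centre
- pad_2_mid (a point): wooden clamp pad 2, 60 (x) x 40 (y) x 22 mm (z), 40 g, loose on the tray at the start; point: its centre
- pad_3_mid (a point): wooden clamp pad 3, 60 (x) x 40 (y) x 22 mm (z), 40 g, loose on the tray at the start; point: its centre
There are look-alikes about, which are no part of the job. Leave any green look-alike of the tray alone.

How it is judged:
At the end, for the whole second after the job is handed in: All three glue bottles stand upright (within 7 degrees) on the cell floors, one per cell (axis within 16 mm of a cell's centre); all three clamp pads lie inside the bay, below its rim; the tray stands level on the bench itself, empty; everything is at rest ((horizontal distance between glue_yellow_mid and cell_near below 0.016 m or horizontal distance between glue_yellow_mid and cell_mid below 0.016 m or horizontal distance between glue_yellow_mid and cell_far below 0.016 m) and z of each of glue_yellow_mid, glue_white_mid, glue_blue_mid in the frame of tote below 0.094 m and angle between each of glue_yellow_mid, glue_white_mid, glue_blue_mid's own z axis and vertical below 0.12 rad and linear speed of each of glue_yellow, glue_white, glue_blue, pad_1, pad_2, pad_3, tray below 0.02 m/s and (horizontal distance between glue_white_mid and cell_near below 0.016 m or horizontal distance between glue_white_mid and cell_mid below 0.016 m or horizontal distance between glue_white_mid and cell_far below 0.016 m) and (horizontal distance between glue_blue_mid and cell_near below 0.016 m or horizontal distance between glue_blue_mid and cell_mid below 0.016 m or horizontal distance between glue_blue_mid and cell_far below 0.016 m) and x of pad_1_mid in the frame of tote between -0.12 and 0.12 m and y of pad_1_mid in the frame of tote between -0.117 and 0.035 m and z of each of pad_1_mid, pad_2_mid, pad_3_mid in the frame of tote below 0.07 m and x of pad_2_mid in the frame of tote between -0.12 and 0.12 m and y of pad_2_mid in the frame of tote between -0.117 and 0.035 m and x of pad_3_mid in the frame of tote between -0.12 and 0.12 m and y of pad_3_mid in the frame of tote between -0.117 and 0.035 m and height (world z) of tray_handle between 0.081 and 0.091 m and angle between tray_handle's own z axis and vertical below 0.06 rad); the robot touches nothing.
It fails at once if the lacquer tin, the bar clamp or the ear defenders are pushed more than 20 mm, or the tote is shoved more than 25 mm (distance of any of lacquer_tin, bar_clamp, ear_defenders from where it was at the start of the episode above 0.02 m or distance of tote from where it was at the start of the episode above 0.025 m).
It fails at once if a glue bottle is tipped more than 35 degrees (angle between any of glue_yellow_mid, glue_white_mid, glue_blue_mid's own z axis and vertical above 0.61 rad).
It fails at once if a glue bottle catches on the divider tops (over 10 N on the dividers with its foot still higher than 58 mm above the tote's underside) or is banged against the dividers (over 25 N) ((contact force between glue_yellow and dividers above 10 N and z of glue_yellow_mid in the frame of tote above 0.136 m) or (contact force between glue_white and dividers above 10 N and z of glue_white_mid in the frame of tote above 0.136 m) or (contact force between glue_blue and dividers above 10 N and z of glue_blue_mid in the frame of tote above 0.136 m) or contact force between any of glue_yellow, glue_white, glue_blue and dividers above 25 N).
It fails at once if a glue bottle is let fall (faster than 1 m/s with no finger on it, a drop of about 50 mm) ((linear speed of glue_yellow above 1 m/s and contact force between the fingers and glue_yellow below 0.5 N) or (linear speed of glue_white above 1 m/s and contact force between the fingers and glue_white below 0.5 N) or (linear speed of glue_blue above 1 m/s and contact force between the fingers and glue_blue below 0.5 N)).
It fails at once if a clamp pad is handled with the fingers instead of being tipped in (contact force between the fingers and pad_1 above 1 N or contact force between the fingers and pad_2 above 1 N or contact force between the fingers and pad_3 above 1 N).
It also fails if it takes over 72 s, if anything falls off the work surface, if the arm or the gripper's body presses on something with over 40 N, if the wrist force passes 120 N, or if a joint passes its speed limit or range.

### The arm

A 7-joint arm with a two-finger parallel gripper is mounted at the origin on the work surface. World frame = base frame: x ahead of the robot, y to its left, z up, the work surface at z = 0. Lengths are in m, angles in rad, forces in N, time in s.
With the tool pointing down it reaches from about 0.425 to 0.95 m from the base axis. Payload 4.7 kg.
Tool frame: the origin (TCP) lies midway between the tips of the shut fingers; the grasp point (between the pads) lies 19 mm behind it; x points along the fingers, z is the direction in which the jaws open and shut, and the axes are right-handed (so a half turn about x gives the same grasp; the last joint's range is limited). The gripper opens to 85 mm and grips with 20 to 120 N. Pads are 22 mm wide; open, the fingers measure 114 mm over their backs; the gripper's body (76 mm by 85 mm) begins 54 mm behind the grasp point. The pads swing forward as they close: fully open they stand 13 mm farther back than shut.
Start: joints at [1.249, 0.469, -0.049, 1.532, 0.024, 1.141, -0.082], TCP at [0.195, -0.646, 0.231] pointing down, gripper open.
Joint ranges: [-2.59, 2.59], [-0.33, 1.99], [-1.39, 1.29], [0.1, 2.45], [-1.04, 4.18], [0.21, 1.99], [-2.66, 2.66]. Speed limits (rad/s): [2.57, 2.57, 3.14, 3.14, 3.14, 3.14, 3.14].

### API

Orientations are given as a unit quaternion [w, x, y, z].
In Python, from cell import arm, eyes, job, boxes_of, trace gives the robot as it stands. The module is installed in compiled form; this text tells all that it offers.
- The arm moves only by the tool jog_arm, never from a script. Its argument "moves" is one flat list of numbers, 7 for each row, row after row: the opening in per cent of the stroke, from 0 (shut) to 100 (fully open), then the shift along the tool's x, y, z in mm, then the turn, a rotation vector about the tool's x, y, z in rad. A call has 1 to 20 rows; each row is the pose to reach, as a shift and turn from the pose commanded when the call began, along the tool's axes at that moment; what a row does not reach only later rows make up. A row lasts 1/10 s, in which the tool goes at most 50 mm and 8.59 degrees, less where a joint would pass 70% of its speed; a pose out of reach is approached as far as the arm can. A call with a gripper value outside its range is refused whole. The fingers move at their own pace and stop on an object; "force" is the grip in N (left out, the last holds). Time passes only in rows, so rows that repeat a pose let the fingers close. It gives the time, the measured TCP pose, the force and the opening at its end, in the units of the state.
- arm.state(): the state, without advancing time (a new reading comes with each control period).
- eyes.snapshot(name): name is "scene" or "side" or "wrist"; returns the picture (384x512x3 uint8, blue, green, red); there is no depth.
- eyes.camera_params(name): a dict with "K" (3x3 intrinsics, pixels), "rvec" (rotation vector, rad) and "tvec" (3), from world to camera coordinates, as OpenCV has them; the wrist camera has in their place "tool_from_camera" (4x4, takes a point from camera to tool coordinates, whose origin is the TCP and whose axes are the tool frame's). Camera axes: x right, y down, z forward; pixel columns grow to the right and rows downward; lengths in m; the calibration is good to about 2 mm. A picture is of the moment at which its call begins: read the wrist's pose just before it. camera_params takes no time and is no camera call.
- job.finish_job(): hands the job in, once; it reports no verdict.
Trained networks look in the newest picture that a camera, given by its name, has taken for a name from the list of things; names that differ only in an ending like _2 or _b are one class to them, and where a whole thing is asked for, a point or a joint stands for the part that bears it (a point fixed in the world has none). Each returns a list of dicts, best first, with "p" (0 to 1); they miss things now and then, are a little off and sometimes report something else, mostly with a low value. They report only what shows in the picture. A call takes as long as a camera call. They do not tell look-alikes from the thing itself.
- boxes_of(camera, query): "position" ([x, y, z] in m, in world coordinates, good to about 4 mm: the middle of the surface that is visible of it).
- trace(camera, query): "mask" (384x512 bool, what is visible of it).
The state is a dict: "time": time; "joint_positions": joint angles; "joint_velocities": joint speeds; "joint_torque": joint torques, N m; "tool_pos": TCP position; "tool_rot": TCP orientation; "wrist_force": force on the tool from outside, world axes, zero at the start; "ft_torque": the same for the moment, N m; "grip_width": opening from 0.0 (shut) to 1.0 (fully open).
Only numpy, scipy, OpenCV 4.12 (cv2) and the standard library are available. Lean on these libraries where they do the work, as an engineer would, in place of code of your own. Each camera call takes 0.05 s, during which the arm holds its last target.

## Working session

There is one attempt and no reset: what is moved stays moved. The work goes in short steps, Python scripts to look and compute and a tool call to move; the robot and the scene stay as the last step left them, time stands still between calls to the robot, and variables do not carry over. Pictures are saved under pics/ and viewed, and the job is handed in when it is done.

Besides the shell and the picture viewer there is one more tool, called after "Emit:" as name(argument=value, ...) on one line, values as JSON. jog_arm: Moves the arm, as the interface text tells. Its arguments: {"type":"object","properties":{"moves":{"type":"array"},"force":{"type":"number"}},"required":["moves"]}

```bash
mkdir -p pics; cat > h.py <<'E'
import numpy as np, cv2
from cell import arm, eyes, job, boxes_of, trace
from scipy.spatial.transform import Rotation as R
def rot(q): return R.from_quat([q[1],q[2],q[3],q[0]]).as_matrix()
def snap(cam,name):
    im=eyes.snapshot(cam); cv2.imwrite('pics/'+name,im); return im
def proj(cam,P):
    c=eyes.camera_params(cam)
    return cv2.projectPoints(np.array(P,float).reshape(-1,3),np.array(c['rvec']),np.array(c['tvec']),np.array(c['K']),None)[0].reshape(-1,2)
def back(cam,uv,z):
    c=eyes.camera_params(cam);Rm=cv2.Rodrigues(np.array(c['rvec'],float))[0];t=np.array(c['tvec']).ravel();K=np.array(c['K'])
    o=-Rm.T@t; uv=np.array(uv,float).reshape(-1,2)
    d=(np.linalg.inv(K)@np.c_[uv,np.ones(len(uv))].T); d=(Rm.T@d).T
    return o+d*((z-o[2])/d[:,2])[:,None]
E
python3 - <<'E'
from h import *
np.set_printoptions(precision=4,suppress=True)
s=arm.state();print(s['time'],s['tool_pos'],s['tool_rot'],s['grip_width']);print(rot(s['tool_rot']))
for c in ('scene','side'):
    im=snap(c,c+'0.png')
    for q in ['tote','drip_board','glue_yellow_mid','glue_white_mid','glue_blue_mid','tray','tray_handle','pad_1_mid']:
        print(c,q,[(np.round(d['position'],3),round(d['p'],2)) for d in boxes_of(c,q)])
print(arm.state()['time'])
E
```

```text
0.0 [ 0.1947 -0.6457  0.2302] [ 0.567   0.4221  0.5682 -0.4213] 1.0029115660152261
[[-0.0007  0.9574  0.2886]
 [ 0.0019  0.2886 -0.9574]
 [-1.     -0.0001 -0.002 ]]
scene tote [(array([0.533, 0.172, 0.027]), 0.97)]
scene drip_board [(array([ 0.55 , -0.104,  0.01 ]), 0.63)]
scene glue_yellow_mid [(array([ 0.589, -0.144,  0.107]), 0.71), (array([0.528, 0.168, 0.03 ]), 0.6)]
scene glue_white_mid [(array([ 0.467, -0.1  ,  0.102]), 0.95)]
scene glue_blue_mid [(array([0.538, 0.247, 0.118]), 0.82), (array([ 0.589, -0.146,  0.105]), 0.58), (array([ 0.554, -0.105,  0.01 ]), 0.25)]
scene tray [(array([ 0.438, -0.527,  0.021]), 0.83), (array([ 0.556, -0.313,  0.031]), 0.7), (array([ 0.322, -0.293,  0.022]), 0.62)]
scene tray_handle [(array([ 0.439, -0.528,  0.024]), 0.73), (array([ 0.324, -0.298,  0.024]), 0.72), (array([ 0.552, -0.31 ,  0.034]), 0.63), (array([0.529, 0.173, 0.026]), 0.51)]
scene pad_1_mid [(array([ 0.586, -0.336,  0.03 ]), 0.43)]
side tote [(array([0.521, 0.182, 0.031]), 0.82)]
side drip_board [(array([ 0.5  , -0.137,  0.008]), 0.96), (array([0.522, 0.178, 0.029]), 0.26)]
side glue_yellow_mid [(array([ 0.564, -0.164,  0.107]), 0.65)]
side glue_white_mid [(array([ 0.453, -0.126,  0.109]), 0.69), (array([0.521, 0.177, 0.032]), 0.32)]
side glue_blue_mid [(array([0.515, 0.237, 0.115]), 0.85)]
side tray [(array([ 0.54 , -0.322,  0.032]), 0.96), (array([ 0.421, -0.479,  0.03 ]), 0.78), (array([ 0.324, -0.299,  0.006]), 0.64)]
side tray_handle [(array([ 0.42 , -0.473,  0.028]), 0.74), (array([ 0.323, -0.302,  0.007]), 0.74), (array([ 0.537, -0.328,  0.026]), 0.69), (array([0.522, 0.205, 0.045]), 0.29), (array([0.519, 0.235, 0.116]), 0.29)]
side pad_1_mid [(array([ 0.596, -0.341,  0.025]), 0.55)]
0.9
```

View pics/scene0.png

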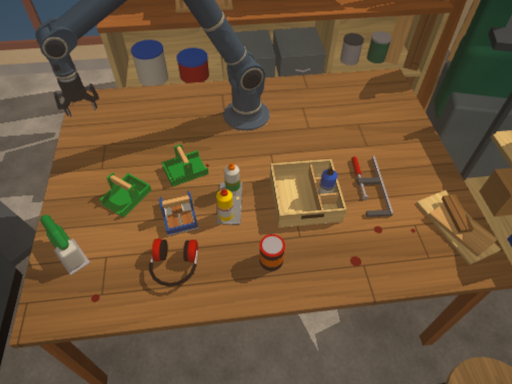

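View pics/side0.png

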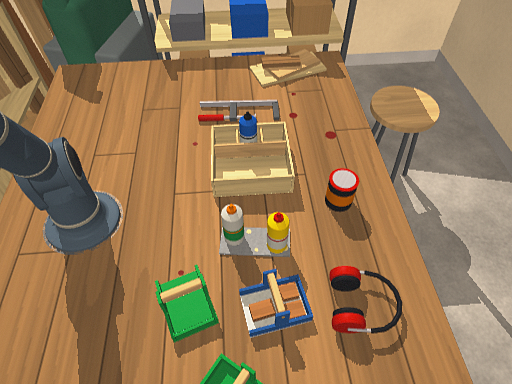

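The candidates for the tray are blue at scene (179,212), green at (125,194) and green at (185,165). The blue one fits the description and holds the pads. The yellow bottle is at (225,205), the white one at (233,182), and blue is already in the tote at (328,180). Next I'll check close crops.

```bash
python3 - <<'E'
import cv2,numpy as np
a=cv2.imread('pics/scene0.png');b=cv2.imread('pics/side0.png')
def crop(im,x0,y0,w,h,k): 
    return cv2.resize(im[y0:y0+h,x0:x0+w],None,fx=k,fy=k,interpolation=cv2.INTER_CUBIC)
cv2.imwrite('pics/c1.png',crop(a,150,150,100,90,8)[:600])
cv2.imwrite('pics/c2.png',crop(b,215,195,100,75*2,4))
cv2.imwrite('pics/c3.png',crop(a,262,150,90,80,7))
cv2.imwrite('pics/c4.png',crop(b,200,105,104,96,6))
E
```

```text
(no output)
```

View pics/c1.png

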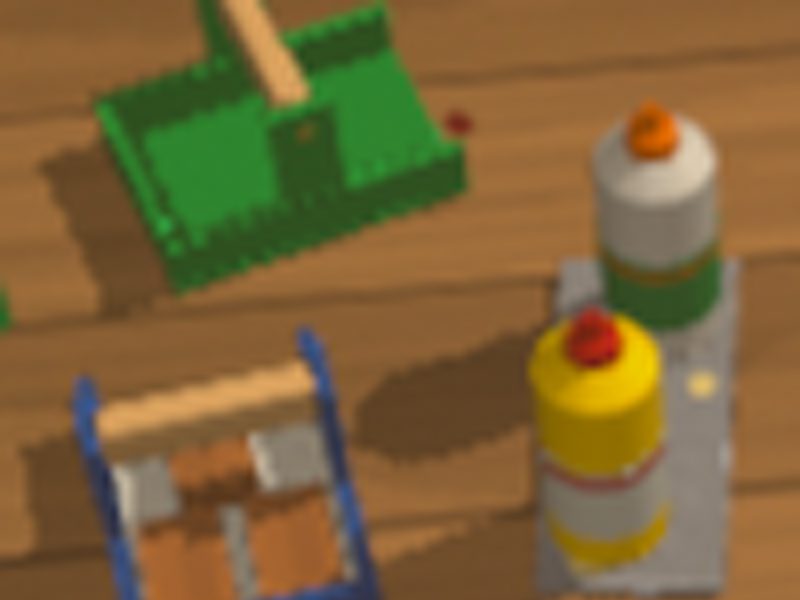

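View pics/c2.png

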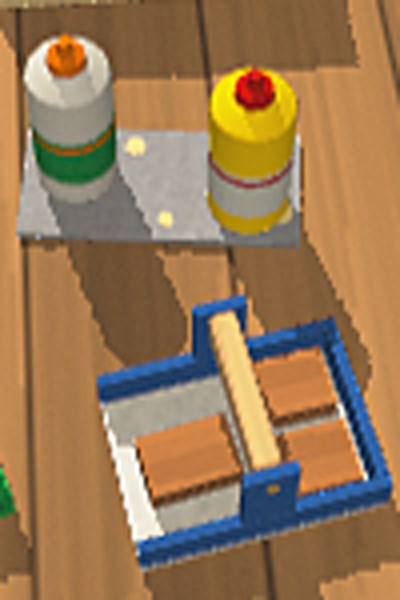

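View pics/c3.png

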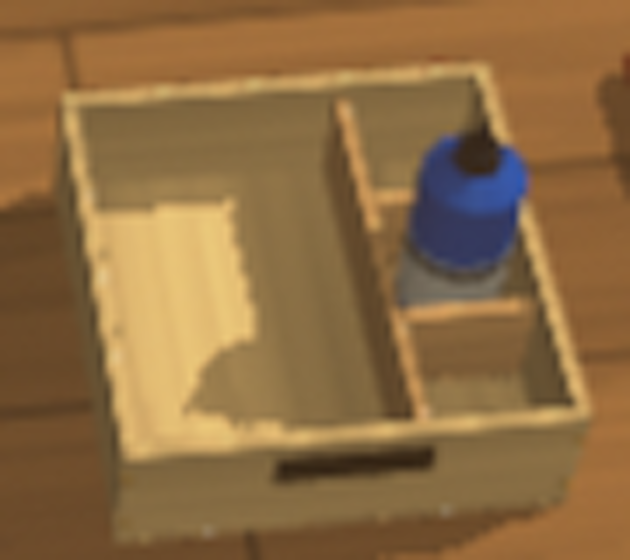

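View pics/c4.png

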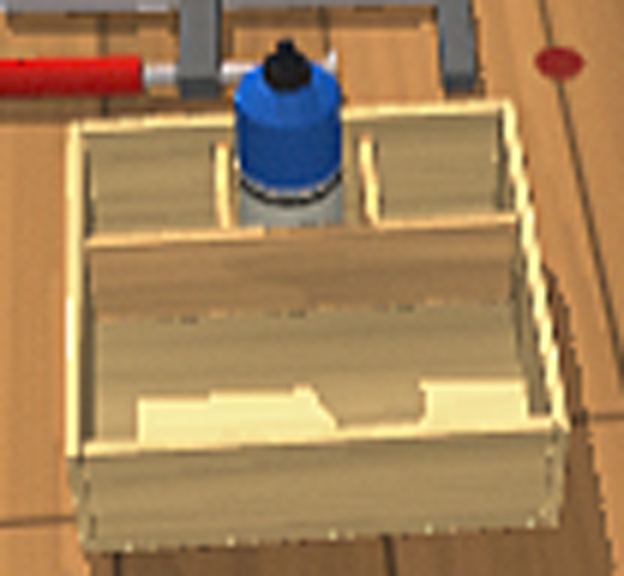

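The tray with blue walls and three wood pads is confirmed, with its open end toward -x. In c1 and c2 its handle bar runs roughly along world y. In the tote, the two outer cells are empty. Next I'll fit the tote, tray and bottle poses.

```bash
cat > fit.py <<'E'
from h import *
from scipy.optimize import least_squares
np.set_printoptions(precision=4,suppress=True)
def cv(pts,x0,y0,k): return (np.array(pts,float)+.5)/k-.5+[x0,y0]
def fit(obs,x0):
    def f(p,full=False):
        r=[]
        for cam,M,uv in obs:
            M=np.array(M,float);c,s=np.cos(p[2]),np.sin(p[2])
            W=np.c_[p[0]+c*M[:,0]-s*M[:,1],p[1]+s*M[:,0]+c*M[:,1],M[:,2]]
            r.append(proj(cam,W)-uv)
        return r if full else np.concatenate(r).ravel()
    s=least_squares(f,x0,loss='soft_l1'); 
    return s.x,f(s.x,True)
E
python3 - <<'E'
from fit import *
a,b=.127,.124
C=[[-a,-b,.08],[-a,b,.08],[a,b,.08],[a,-b,.08]]
sc=('scene',C,cv([(63,97),(488,67),(590,412),(123,458)],262,150,7))
si=('side',C,cv([(72,452),(72,125),(514,102),(568,428)],200,105,6))
for o in ([sc],[si],[sc,si]):
    print(*fit(o,[.52,.175,0]))
E
python3 - <<'E'
import cv2
a=cv2.imread('pics/scene0.png');b=cv2.imread('pics/side0.png')
cv2.imwrite('pics/c5.png',cv2.resize(a[185:240,152:207],None,fx=10,fy=10,interpolation=cv2.INTER_CUBIC))
cv2.imwrite('pics/c6.png',cv2.resize(b[265:340,235:320],None,fx=8,fy=8,interpolation=cv2.INTER_CUBIC))
E
```

```text
[ 0.5233  0.175  -0.0191] [array([[-0.4102, -0.4374],
       [-0.0338, -0.6279],
       [ 0.5049,  1.0065],
       [-0.0694,  0.0045]])]
[ 0.5231  0.1742 -0.0196] [array([[-0.9177,  0.6382],
       [-0.2485, -0.5933],
       [ 0.3621, -0.391 ],
       [ 0.7431, -0.0215]])]
[ 0.5232  0.1747 -0.0194] [array([[-0.4813, -0.4523],
       [-0.1017, -0.6291],
       [ 0.4096,  1.0068],
       [-0.169 , -0.0119]]), array([[-0.8787,  0.5215],
       [-0.2279, -0.683 ],
       [ 0.3648, -0.4882],
       [ 0.7587, -0.1476]])]
```

View pics/c5.png

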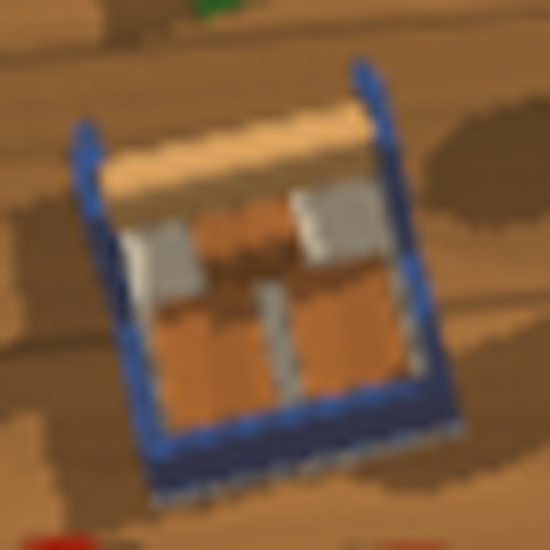

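View pics/c6.png

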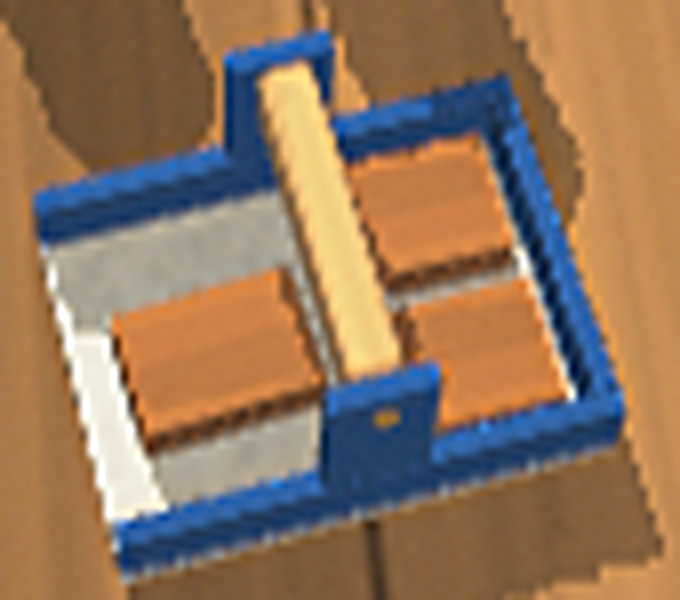

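```bash
python3 - <<'E'
from fit import *
a,b=.080,.058
si=('side',[[-a,b,.035],[a,b,.035],[a,-b,.035],[-a,-b,.035],[0,.05,.1],[0,-.05,.1]],cv([(36,195),(508,78),(624,408),(115,527),(288,65),(374,372)],235,265,8))
sc=('scene',[[0,-.05,.1],[0,.05,.1],[a,-b,0],[a,b,0]],cv([(105,177),(371,112),(155,502),(465,427)],152,185,10))
for o in ([sc],[si],[sc,si]): print(*fit(o,[.55,-.31,0]))
# bottles
from scipy.optimize import minimize
M={}
for cam in('scene','side'):
    eyes.snapshot(cam)
    for n in('white','yellow','blue'):
        ds=trace(cam,f'glue_{n}_mid')
        for i,d in enumerate(ds[:2]):
            m=np.array(d['mask']); ys,xs=np.nonzero(m);print(cam,n,i,round(d['p'],2),m.sum(),xs.min(),xs.max(),ys.min(),ys.max())
        M[cam,n]=np.array(ds[0]['mask'])
np.savez('m.npz',**{k[0]+k[1]:v for k,v in M.items()})
th=np.linspace(0,2*np.pi,40,endpoint=False)
prof=[(0,.029),(.12,.029),(.135,.016),(.137,.008),(.156,.006)]
def sil(cam,x,y,z0):
    m=np.zeros((384*4,512*4),np.uint8)
    for p,q in zip(prof[:-1],prof[1:]):
        P=[[x+r*np.cos(t),y+r*np.sin(t),z0+h] for h,r in(p,q) for t in th]
        uv=proj(cam,P); h=cv2.convexHull(((uv+.5)*4-.5).round().astype(np.int32)); cv2.fillPoly(m,[h],1)
    return cv2.resize(m.astype(np.float32),(512,384),interpolation=cv2.INTER_AREA)
for n,g in(('white',(.46,-.11)),('yellow',(.575,-.15)),('blue',(.52,.252))):
    for cams in(('scene',),('side',),('scene','side')):
        f=lambda p:sum(np.abs(sil(c,*p,.008)-M[c,n]).sum() for c in cams)
        r=minimize(f,g,method='Nelder-Mead',options=dict(initial_simplex=np.array(g)+np.array([[0,0],[.01,0],[0,.01]]),xatol=2e-4,fatol=.5))
        print(n,cams,r.x,r.fun,[M[c,n].sum() for c in cams])
print(arm.state()['time'])
E
```

```text
[ 0.5446 -0.3192  0.1639] [array([[-0.6059, -0.5648],
       [ 0.0979, -0.152 ],
       [ 0.2943,  0.2492],
       [ 0.1537,  0.3921]])]
[ 0.5449 -0.3195  0.1546] [array([[-0.4363, -1.2062],
       [ 0.2568, -0.6006],
       [ 0.2922,  0.6342],
       [-0.0621,  2.0188],
       [-0.3828, -0.5874],
       [ 0.2814,  0.0681]])]
[ 0.5448 -0.3193  0.1568] [array([[-0.6655, -0.5852],
       [ 0.074 , -0.0245],
       [ 0.0798,  0.2515],
       [-0.0139,  0.5717]]), array([[-0.4986, -1.1963],
       [ 0.1558, -0.7115],
       [ 0.2801,  0.4802],
       [-0.0238,  2.0034],
       [-0.4595, -0.6434],
       [ 0.2913, -0.0194]])]
scene white 0 0.85 444 223 240 163 194
scene yellow 0 0.88 473 216 233 189 219
scene blue 0 0.81 352 318 336 168 192
side white 0 0.8 766 221 243 204 244
side yellow 0 0.61 824 266 289 212 253
side blue 0 0.92 498 239 257 113 143
white ('scene',) [ 0.4505 -0.1063] 55.25 [np.int64(444)]
white ('side',) [ 0.4517 -0.1048] 50.0625 [np.int64(766)]
white ('scene', 'side') [ 0.4516 -0.1056] 108.5625 [np.int64(444), np.int64(766)]
yellow ('scene',) [ 0.5701 -0.1417] 36.8125 [np.int64(473)]
yellow ('side',) [ 0.5713 -0.1414] 31.5 [np.int64(824)]
yellow ('scene', 'side') [ 0.5711 -0.1415] 72.25 [np.int64(473), np.int64(824)]
blue ('scene',) [0.5127 0.2572] 109.75 [np.int64(352)]
blue ('side',) [0.5214 0.2584] 181.125 [np.int64(498)]
blue ('scene', 'side') [0.5204 0.2553] 306.6875 [np.int64(352), np.int64(498)]
1.3
```

Poses: tote (0.523,0.175) at yaw -0.019, tray (0.545,-0.319) at yaw 0.157, white (0.4515,-0.1055), yellow (0.571,-0.1415). The two cameras agree to about 1–2 mm. Next I'll work out the first move.

```bash
cat > g.py <<'E'
from h import *
np.set_printoptions(precision=4,suppress=True)
def goal(pos,zang,tilt=0,sgn=1):
    """tool x down, tool z at heading zang (world); tilt about tool y"""
    z=np.array([np.cos(zang),np.sin(zang),0]);x=np.array([0,0,-1.]);y=np.cross(z,x)
    Rg=np.c_[x,y,z]@R.from_rotvec([0,tilt,0]).as_matrix()
    return np.array(pos),Rg
def delta(pos,Rg):
    s=arm.state();R0=rot(s['tool_rot'])
    d=R0.T@(pos-np.array(s['tool_pos']))*1000; w=R.from_matrix(R0.T@Rg).as_rotvec()
    print('t',round(s['time'],2),'tcp',np.array(s['tool_pos']),'grip',round(s['grip_width'],3),'F',np.array(s['wrist_force']));print('shift mm',np.round(d,1),'rot',np.round(w,4))
E
python3 - <<'E'
from g import *
delta(*goal([.4515,-.1055,.25],-np.pi/2-.0194))
for d in boxes_of('scene','lacquer_tin')+boxes_of('side','lacquer_tin'): print(d)
E
```

```text
t 1.3 tcp [ 0.1949 -0.6463  0.2313] grip 1.001 F [ 0.0716  0.2936 -0.0382]
shift mm [ -18.7  401.8 -443.7] rot [ 0.3121  0.     -0.0001]
{'position': [0.7991, -0.0008, 0.1056], 'p': 0.94}
{'position': [0.5323, 0.1693, 0.0307], 'p': 0.67}
{'position': [0.745, -0.3627, 0.0554], 'p': 0.28}
{'position': [0.7749, -0.0235, 0.0981], 'p': 0.63}
```

Emit:
jog_arm(moves=[100,-19,30,-33,0.03,0,0,100,-19,60,-67,0.06,0,0,100,-19,90,-99,0.1,0,0,100,-19,120,-132,0.13,0,0,100,-19,150,-166,0.16,0,0,100,-19,180,-199,0.2,0,0,100,-19,210,-232,0.23,0,0,100,-19,240,-265,0.25,0,0,100,-19,270,-298,0.27,0,0,100,-19,300,-331,0.29,0,0,100,-19,330,-364,0.3,0,0,100,-19,360,-398,0.312,0,0,100,-19,385,-425,0.312,0,0,100,-19,402,-444,0.312,0,0,100,-19,402,-444,0.312,0,0,100,-19,402,-444,0.312,0,0])

```text
time: 3.0
tool_pos: [0.4516, -0.1052, 0.2504]
tool_rot: [-0.496, -0.504, -0.495, 0.505]
wrist_force: [0.0, -0.6, -0.5]
grip_width: 0.996
```

```bash
python3 - <<'E'
from g import *
delta(*goal([.4515,-.1055,.097],-np.pi/2-.0194))
snap('wrist','w1.png')
c=eyes.camera_params('wrist');T=np.array(c['tool_from_camera']);K=np.array(c['K'])
# expected pixel of nozzle tip and shoulder, in wrist image
s=arm.state();R0=rot(s['tool_rot']);
for n,P in (('w',[.4515,-.1055,.164]),('wfoot',[.4515,-.1055,.008]),('y',[.571,-.1415,.164])):
    q=R0.T@(np.array(P)-s['tool_pos']);q=T[:3,:3].T@(q-T[:3,3]);print(n,(K@q/q[2])[:2])
print(T)
E
```

```text
t 3.0 tcp [ 0.4516 -0.1052  0.2504] grip 0.996 F [ 0.0193 -0.601  -0.4598]
shift mm [153.4  -0.1   0.3] rot [0.0012 0.0005 0.    ]
w [253.9479 190.6394]
wfoot [254.3206 153.9396]
y [307.1778   7.1438]
[[ 0.0008 -0.2662  0.9639 -0.1438]
 [ 0.0001 -0.9639 -0.2662  0.0668]
 [ 1.      0.0003 -0.0007  0.0002]
 [ 0.      0.      0.      1.    ]]
```

View pics/w1.png

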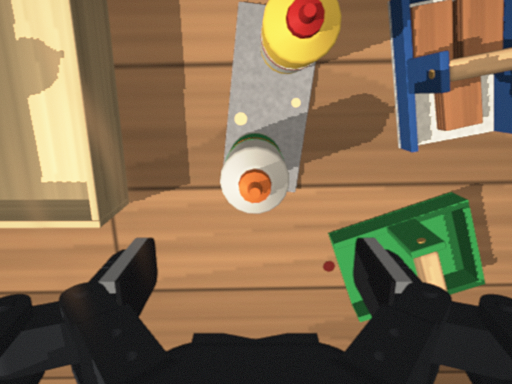

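The wrist view shows the white bottle's nozzle at (257,187), where I predicted (254,191), and the yellow nozzle at (309,12). Both agree. I'll descend and grip.

Emit:
jog_arm(moves=[100,25,0,0,0,0,0,100,60,0,0,0,0,0,100,95,0,0,0,0,0,100,125,0,0,0,0,0,100,145,0,0,0,0,0,100,153,0,0,0,0,0,100,153,0,0,0,0,0,40,153,0,0,0,0,0,40,153,0,0,0,0,0,40,153,0,0,0,0,0,40,153,0,0,0,0,0,40,153,0,0,0,0,0], force=40)

```text
time: 4.25
tool_pos: [0.4528, -0.1054, 0.0987]
tool_rot: [0.496, 0.505, 0.494, -0.504]
wrist_force: [-1.5, -0.4, 7.2]
grip_width: 0.663
```

```bash
python3 - <<'E'
from g import *
delta(*goal([.4427,.2553,.21],-np.pi/2-.0194))
snap('side','s2.png')
a=cv2.imread('pics/s2.png')[150:270,170:320];cv2.imwrite('pics/s2c.png',cv2.resize(a,None,fx=5,fy=5,interpolation=cv2.INTER_CUBIC))
E
```

```text
t 4.25 tcp [ 0.4528 -0.1054  0.0987] grip 0.663 F [-1.4668 -0.382   7.1642]
shift mm [-111.7  -16.7 -360.3] rot [ 0.0002  0.001  -0.0028]
```

View pics/s2c.png

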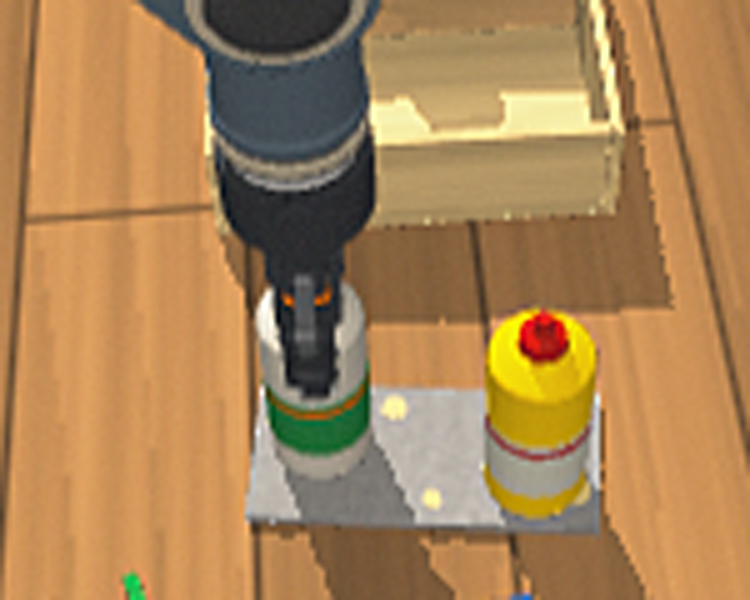

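Emit:
jog_arm(moves=[40,-8,0,0,0,0,0,40,-30,0,0,0,0,0,40,-60,0,0,0,0,0,40,-90,-1,-10,0,0,0,40,-113,-2,-30,0,0,0,40,-113,-3,-60,0,0,0,40,-113,-5,-95,0,0,0,40,-113,-6,-130,0,0,0,40,-113,-8,-165,0,0,0,40,-113,-9,-200,0,0,0,40,-113,-11,-235,0,0,0,40,-113,-12,-270,0,0,0,40,-113,-14,-305,0,0,0,40,-113,-15,-333,0,0,0,40,-113,-16,-352,0,0,0,40,-113,-16,-360,0,0,0,40,-113,-16,-360,0,0,0,40,-113,-16,-360,0,0,0])

```text
time: 6.1
tool_pos: [0.4426, 0.2537, 0.2101]
tool_rot: [-0.495, -0.505, -0.495, 0.506]
wrist_force: [-0.4, 0.4, -1.5]
grip_width: 0.663
```

```bash
python3 - <<'E'
from g import *
delta(*goal([.4427,.2553,.098],-np.pi/2-.0194))
for c in('side','scene'):
  im=snap(c,c+'3.png')
a=cv2.imread('pics/side3.png')[60:180,170:320];b=cv2.imread('pics/scene3.png')[110:230,250:400]
cv2.imwrite('pics/s3c.png',np.hstack([cv2.resize(k,None,fx=2.6,fy=3.2*2.6/3.2,interpolation=cv2.INTER_CUBIC) for k in(a,b)]))
E
```

```text
t 6.1 tcp [0.4426 0.2537 0.2101] grip 0.663 F [-0.4251  0.3967 -1.4908]
shift mm [112.1   0.1  -1.8] rot [-0.001   0.0015  0.0004]
```

View pics/s3c.png

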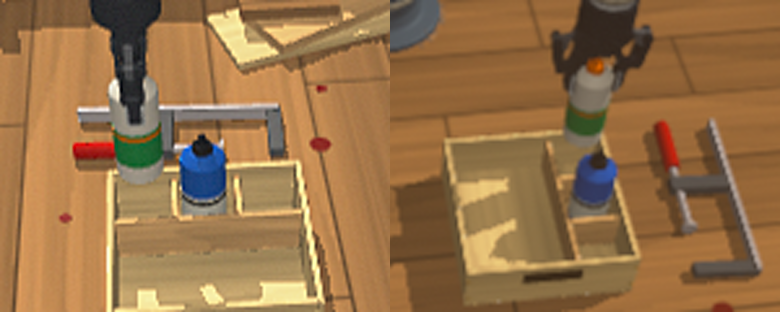

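```bash
python3 - <<'E'
from g import *
# zoom for foot measurement, with predicted foot outline
th=np.linspace(0,2*np.pi,60)
for c,(x0,y0) in(('side',(195,85)),('scene',(300,125))):
    im=cv2.imread(f'pics/{c}3.png')[y0:y0+50,x0:x0+60]; im=cv2.resize(im,None,fx=8,fy=8,interpolation=cv2.INTER_CUBIC)
    P=[[.4426+.029*np.cos(t),.2537+.029*np.sin(t),.121] for t in th]
    uv=((proj(c,P)-[x0,y0]+.5)*8-.5).astype(int); cv2.polylines(im,[uv],True,(255,0,255),1)
    uv=((proj(c,[[x,.2537,z] for x in(.4426-.029,.4426+.029) for z in(.121,.2)])-[x0,y0]+.5)*8-.5).astype(int)
    cv2.imwrite(f'pics/f_{c}.png',im)
a=cv2.imread('pics/f_side.png');b=cv2.imread('pics/f_scene.png');cv2.imwrite('pics/f.png',cv2.resize(np.hstack([a,b]),(800,333)))
E
```

```text
(no output)
```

View pics/f.png

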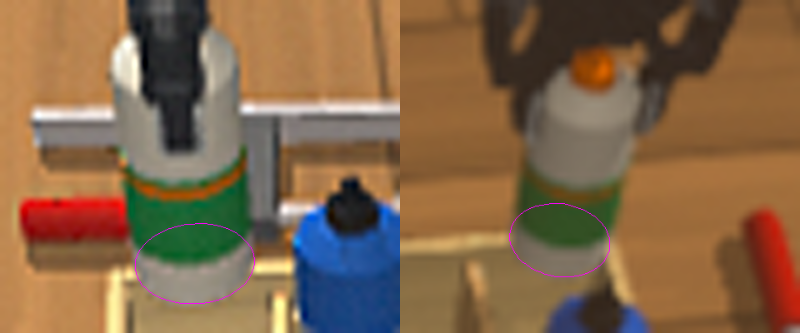

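The silhouette sits within about 1 mm of the predicted outline (side (195,263), scene (560,240) in the enlarged crop). Lowering.

Emit:
jog_arm(moves=[40,10,0,-2,0,0,0,40,25,0,-2,0,0,0,40,40,0,-2,0,0,0,40,55,0,-2,0,0,0,40,68,0,-2,0,0,0,40,80,0,-2,0,0,0,40,90,0,-2,0,0,0,40,98,0,-2,0,0,0,40,104,0,-2,0,0,0,40,108,0,-2,0,0,0,40,111,0,-2,0,0,0,40,111,0,-2,0,0,0])

```text
time: 7.4
tool_pos: [0.4426, 0.2572, 0.0992]
tool_rot: [0.495, 0.505, 0.495, -0.505]
wrist_force: [0.4, 0.0, -1.6]
grip_width: 0.661
```

Emit:
jog_arm(moves=[40,0.5,0,1,0,0,0,100,0.5,0,1,0,0,0,100,0.5,0,1,0,0,0,100,0.5,0,1,0,0,0,100,0.5,0,1,0,0,0,100,-10,0,1,0,0,0,100,-40,0,1,0,0,0,100,-80,0,1,0,0,0,100,-120,0,1,0,0,0,100,-145,0,1,0,0,0,100,-150,0,1,0,0,0,100,-150,0,1,0,0,0])

```text
time: 8.6
tool_pos: [0.4428, 0.2563, 0.2504]
tool_rot: [0.496, 0.506, 0.495, -0.504]
wrist_force: [-0.7, -0.4, -0.6]
grip_width: 1.001
```

```bash
python3 - <<'E'
from g import *
delta(*goal([.571,-.1415,.25],-np.pi/2-.0194))
for c in('side','scene'):
  im=snap(c,c+'4.png')
a=cv2.imread('pics/side4.png')[60:210,170:320];b=cv2.imread('pics/scene4.png')[110:260,210:360]
cv2.imwrite('pics/s4c.png',np.hstack([cv2.resize(k,None,fx=2.66,fy=2.66,interpolation=cv2.INTER_CUBIC) for k in(a,b)]))
E
```

```text
t 8.6 tcp [0.4428 0.2563 0.2504] grip 1.001 F [-0.6963 -0.4082 -0.5974]
shift mm [  0.4 135.9 395.2] rot [ 0.0001 -0.0006 -0.0022]
```

View pics/s4c.png

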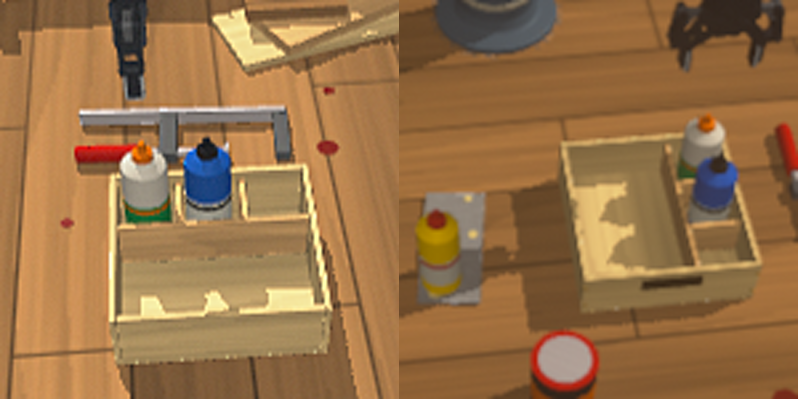

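The white bottle stands in the near cell at (145,185) in the side crop, upright beside the blue one. Now the yellow bottle.

Emit:
jog_arm(moves=[100,0,10,30,0,0,0,100,0,24,70,0,0,0,100,0,38,110,0,0,0,100,0,52,150,0,0,0,100,0,66,190,0,0,0,100,0,80,230,0,0,0,100,0,94,270,0,0,0,100,0,108,310,0,0,0,100,0,121,350,0,0,0,100,0,132,383,0,0,0,100,0,136,395,0,0,0,100,0,136,395,0,0,0,100,0,136,395,0,0,0,100,0,136,395,0,0,0])

```text
time: 10.1
tool_pos: [0.5706, -0.1388, 0.2491]
tool_rot: [0.496, 0.504, 0.497, -0.504]
wrist_force: [-0.8, 0.8, 0.1]
grip_width: 1.002
```

```bash
python3 - <<'E'
from g import *
delta(*goal([.571,-.1415,.097],-np.pi/2-.0194))
s=arm.state();snap('wrist','w5.png')
c=eyes.camera_params('wrist');T=np.array(c['tool_from_camera']);K=np.array(c['K'])
R0=rot(s['tool_rot']);
for n,P in (('y',[.571,-.1415,.164]),):
    q=R0.T@(np.array(P)-s['tool_pos']);q=T[:3,:3].T@(q-T[:3,3]);print(n,(K@q/q[2])[:2])
E
```

```text
t 10.1 tcp [ 0.5706 -0.1388  0.2491] grip 1.002 F [-0.8254  0.7751  0.0864]
shift mm [152.1   0.6   2.9] rot [ 0.0039 -0.001   0.0007]
y [258.6695 190.7782]
```

View pics/w5.png

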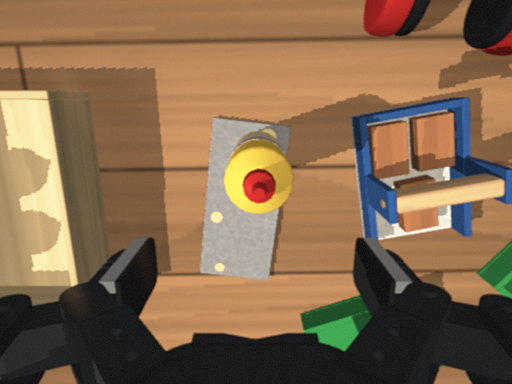

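The yellow nozzle is at (260,186) against a predicted (259,191), so I'm going down.

Emit:
jog_arm(moves=[100,25,0,1,0,0,0,100,60,0,2,0,0,0,100,95,0,2,0,0,0,100,125,0,2,0,0,0,100,145,0,2,0,0,0,100,153,0,2,0,0,0,100,153,0,2,0,0,0,40,153,0,2,0,0,0,40,153,0,2,0,0,0,40,153,0,2,0,0,0,40,153,0,2,0,0,0,40,153,0,2,0,0,0], force=40)

```text
time: 11.35
tool_pos: [0.5722, -0.1432, 0.0983]
tool_rot: [0.496, 0.505, 0.494, -0.504]
wrist_force: [-0.9, 1.9, 6.7]
grip_width: 0.663
```

```bash
python3 - <<'E'
from g import *
delta(*goal([.6067,.2521,.21],-np.pi/2-.0194))
E
```

```text
t 11.35 tcp [ 0.5722 -0.1432  0.0983] grip 0.663 F [-0.9189  1.9234  6.7413]
shift mm [-111.8   27.3 -395.8] rot [ 0.0004  0.0004 -0.0034]
```

Emit:
jog_arm(moves=[40,-8,0,0,0,0,0,40,-30,0,0,0,0,0,40,-60,2,0,0,0,0,40,-90,5,-10,0,0,0,40,-113,10,-30,0,0,0,40,-113,15,-60,0,0,0,40,-113,20,-95,0,0,0,40,-113,25,-130,0,0,0,40,-113,27,-168,0,0,0,40,-113,27,-206,0,0,0,40,-113,27,-244,0,0,0,40,-113,27,-282,0,0,0,40,-113,27,-320,0,0,0,40,-113,27,-355,0,0,0,40,-113,27,-380,0,0,0,40,-113,27,-393,0,0,0,40,-113,27,-396,0,0,0,40,-113,27,-396,0,0,0,40,-113,27,-396,0,0,0])

```text
time: 13.25
tool_pos: [0.606, 0.2495, 0.2091]
tool_rot: [-0.495, -0.505, -0.494, 0.506]
wrist_force: [-0.2, -1.1, -3.0]
grip_width: 0.667
```

```bash
python3 - <<'E'
from g import *
delta(*goal([.6067,.2521,.098],-np.pi/2-.0194))
p=arm.state()['tool_pos']
th=np.linspace(0,2*np.pi,60)
o=[]
for c,(x0,y0) in(('side',(230,85)),('scene',(305,155))):
    im=snap(c,c+'6.png')[y0:y0+70,x0:x0+70]; im=cv2.resize(im,None,fx=5.7,fy=5.7,interpolation=cv2.INTER_CUBIC)
    P=[[p[0]+.029*np.cos(t),p[1]+.029*np.sin(t),p[2]-.0897] for t in th]
    uv=((proj(c,P)-[x0,y0]+.5)*5.7-.5).astype(int); cv2.polylines(im,[uv],True,(255,0,255),1);o.append(im)
cv2.imwrite('pics/f6.png',np.hstack(o))
E
```

```text
t 13.25 tcp [0.606  0.2495 0.2091] grip 0.667 F [-0.1867 -1.1023 -3.0184]
shift mm [111.1   0.6  -2.9] rot [-0.0026  0.002   0.0001]
```

View pics/f6.png

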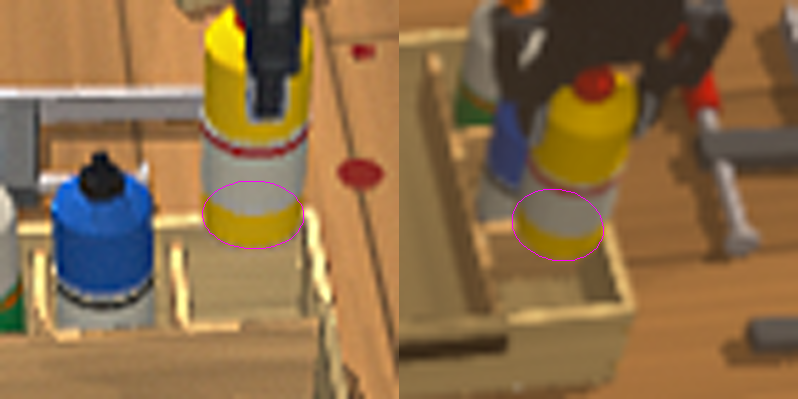

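The predicted foot ring matches the yellow foot in both views. Lowering.

Emit:
jog_arm(moves=[40,10,0,-2,0,0,0,40,25,0,-2,0,0,0,40,40,0,-2,0,0,0,40,55,0,-2,0,0,0,40,68,0,-2,0,0,0,40,80,0,-2,0,0,0,40,90,0,-2,0,0,0,40,98,0,-1,0,0,0,40,104,0,-1,0,0,0,40,108,0,-1,0,0,0,40,110,0,-1,0,0,0,40,111,0,-1,0,0,0])

```text
time: 14.55
tool_pos: [0.6057, 0.2531, 0.0985]
tool_rot: [0.495, 0.505, 0.495, -0.505]
wrist_force: [0.1, 0.2, -3.0]
grip_width: 0.667
```

Emit:
jog_arm(moves=[40,0.5,0,0,0,0,0,100,0.5,0,0,0,0,0,100,0.5,0,0,0,0,0,100,0.5,0,0,0,0,0,100,0.5,0,0,0,0,0,100,-10,0,0,0,0,0,100,-40,0,0,0,0,0,100,-80,0,0,0,0,0,100,-120,0,0,0,0,0,100,-145,0,0,0,0,0,100,-150,0,0,0,0,0,100,-150,0,0,0,0,0])

```text
time: 15.75
tool_pos: [0.6057, 0.2532, 0.2495]
tool_rot: [0.496, 0.505, 0.495, -0.504]
wrist_force: [0.3, 0.8, -1.3]
grip_width: 1.0
```

```bash
python3 - <<'E'
from g import *
# jaws along tray x: tool z heading = tray yaw .157 (or +pi)
delta(*goal([.545,-.319,.2],.157)); delta(*goal([.545,-.319,.2],.157-np.pi)); print(np.array(arm.state()['joint_positions']))
for c in('side','scene'): snap(c,c+'7.png')
a=cv2.imread('pics/side7.png')[60:210,170:320];b=cv2.imread('pics/scene7.png')[110:260,210:360]
cv2.imwrite('pics/s7c.png',np.hstack([cv2.resize(k,None,fx=2.66,fy=2.66,interpolation=cv2.INTER_CUBIC) for k in(a,b)]))
E
```

```text
t 15.75 tcp [0.6057 0.2532 0.2495] grip 1.0 F [ 0.3096  0.7942 -1.2594]
shift mm [ 49.  -49.9 573.2] rot [-1.747   0.0013 -0.0021]
t 15.75 tcp [0.6057 0.2532 0.2495] grip 1.0 F [ 0.3096  0.7942 -1.2594]
shift mm [ 49.  -49.9 573.2] rot [ 1.3946 -0.002  -0.0013]
[-0.117   0.4696 -0.4931  1.5398  0.2336  1.1889 -2.2419]
```

View pics/s7c.png

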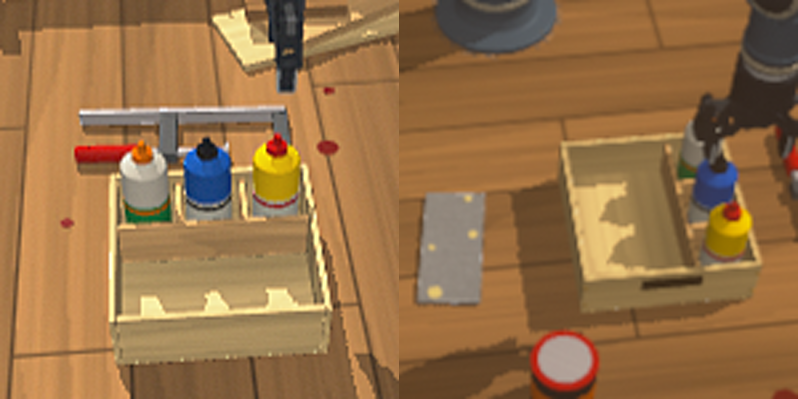

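All three bottles stand upright in their cells: white (145,185), blue (208,180) and yellow (275,178) in the side crop. Next I'll go to the tray handle, turning -1.747 so joint 7 stays in range.

Emit:
jog_arm(moves=[100,0,-3,25,-0.06,0,0,100,0,-6,60,-0.17,0,0,100,0,-9,97,-0.29,0,0,100,0,-12,134,-0.41,0,0,100,0,-15,171,-0.53,0,0,100,0,-18,208,-0.65,0,0,100,0,-21,245,-0.77,0,0,100,0,-24,282,-0.89,0,0,100,10,-28,319,-1.01,0,0,100,15,-31,356,-1.13,0,0,100,20,-34,393,-1.25,0,0,100,25,-37,430,-1.37,0,0,100,30,-40,467,-1.49,0,0,100,35,-43,504,-1.6,0,0,100,40,-46,540,-1.7,0,0,100,45,-49,565,-1.747,0,0,100,49,-50,573,-1.747,0,0,100,49,-50,573,-1.747,0,0,100,49,-50,573,-1.747,0,0])

```text
time: 17.75
tool_pos: [0.5448, -0.3167, 0.1988]
tool_rot: [0.705, -0.055, 0.705, 0.057]
wrist_force: [0.3, 0.7, -0.1]
grip_width: 1.001
```

```bash
python3 - <<'E'
from g import *
delta(*goal([.545,-.319,.07],.157)); print(np.array(arm.state()['joint_positions']))
s=arm.state();im=snap('wrist','w8.png')
c=eyes.camera_params('wrist');T=np.array(c['tool_from_camera']);K=np.array(c['K'])
R0=rot(s['tool_rot']);cy,sy=np.cos(.157),np.sin(.157)
for m in ([0,-.05,.1],[0,.05,.1],[-.08,-.058,.035],[-.08,.058,.035],[.08,.058,.035],[.08,-.058,.035]):
    P=[.545+cy*m[0]-sy*m[1],-.319+sy*m[0]+cy*m[1],m[2]]
    q=R0.T@(np.array(P)-s['tool_pos']);q=T[:3,:3].T@(q-T[:3,3]);u=(K@q/q[2])[:2];print(m,u);cv2.circle(im,tuple(int(v) for v in u),4,(255,0,255),1)
cv2.imwrite('pics/w8b.png',im)
E
```

```text
t 17.75 tcp [ 0.5448 -0.3167  0.1988] grip 1.001 F [ 0.2538  0.7479 -0.0929]
shift mm [128.8  -2.6  -0.1] rot [ 0.0018 -0.0003 -0.0019]
[ 0.9615  0.5218 -0.7112  1.6515  0.3702  1.1091  0.3073]
[0, -0.05, 0.1] [255.2067 250.0185]
[0, 0.05, 0.1] [255.5054 124.0309]
[-0.08, -0.058, 0.035] [175.3239 228.0576]
[-0.08, 0.058, 0.035] [167.4703 109.2158]
[0.08, 0.058, 0.035] [343.408  109.5634]
[0.08, -0.058, 0.035] [335.0093 228.3772]
```

View pics/w8b.png

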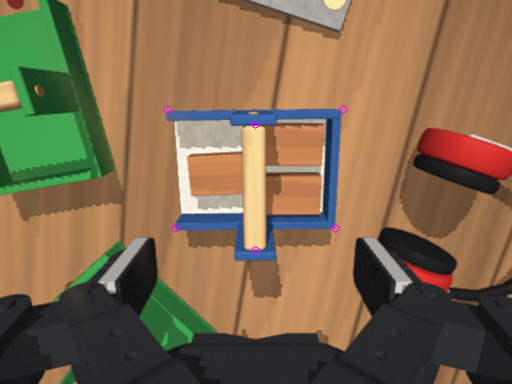

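The magenta predictions match the blue tray corners and bar at (255,124)-(255,250). Descending and gripping.

Emit:
jog_arm(moves=[100,25,-2,0,0,0,0,100,55,-2,0,0,0,0,100,85,-2,0,0,0,0,100,108,-2,0,0,0,0,100,122,-2,0,0,0,0,100,128,-2,0,0,0,0,100,128,-2,0,0,0,0,0,128,-2,0,0,0,0,0,128,-2,0,0,0,0,0,128,-2,0,0,0,0,0,128,-2,0,0,0,0,0,128,-2,0,0,0,0,0,128,-2,0,0,0,0,0,128,-2,0,0,0,0], force=90)

```text
time: 19.2
tool_pos: [0.5451, -0.3212, 0.072]
tool_rot: [0.705, -0.056, 0.705, 0.055]
wrist_force: [-0.5, 0.3, 5.3]
grip_width: 0.192
```

```bash
python3 - <<'E'
from g import *
# handle over: tote frame lip; handle tote xy
ty=-.0194;c,s=np.cos(ty),np.sin(ty)
for tx,tyy in((.065,-.041),(.05,-.041)):
    print(.5232+c*tx-s*tyy, .1747+s*tx+c*tyy)
delta(*goal([.545,-.319,.07],.157)); delta(*goal([.5724,.1325,.22],-.0194))
E
```

```text
0.5873924185754739 0.1324467942348612
0.5723952411869456 0.1327377759817447
t 19.2 tcp [ 0.5451 -0.3212  0.072 ] grip 0.192 F [-0.5329  0.3253  5.2705]
shift mm [2.  2.2 0.3] rot [-0.0001  0.0004  0.0008]
t 19.2 tcp [ 0.5451 -0.3212  0.072 ] grip 0.192 F [-0.5329  0.3253  5.2705]
shift mm [-148.3  443.7   98. ] rot [0.1763 0.0005 0.0008]
```

Emit:
jog_arm(moves=[0,-4,0,0,0,0,0,0,-14,0,0,0,0,0,0,-30,0,0,0,0,0,0,-50,0,0,0,0,0,0,-72,0,0,0,0,0,0,-94,3,1,0,0,0,0,-114,10,2,0,0,0,0,-130,22,5,0,0,0,0,-142,39,9,0,0,0,0,-148,61,13,0,0,0,0,-150,88,19,0,0,0,0,-150,118,26,0,0,0,0,-150,148,33,0,0,0,0,-150,178,39,0,0,0,0,-150,208,46,0,0,0,0,-150,238,53,0,0,0,0,-150,265,59,0,0,0,0,-150,287,63,0,0,0,0,-150,303,67,0,0,0,0,-150,310,68,0,0,0])

```text
time: 21.2
tool_pos: [0.5622, 0.0003, 0.2212]
tool_rot: [0.704, -0.057, 0.705, 0.058]
wrist_force: [-0.2, -0.4, -4.3]
grip_width: 0.193
```

```bash
python3 - <<'E'
from g import *
delta(*goal([.5724,.1325,.22],-.0194))
for c in('side','scene'): snap(c,c+'9.png')
a=cv2.imread('pics/side9.png')[60:260,150:350];b=cv2.imread('pics/scene9.png')[100:300,180:380]
cv2.imwrite('pics/s9c.png',np.hstack([cv2.resize(k,None,fx=2,fy=2,interpolation=cv2.INTER_CUBIC) for k in(a,b)]))
E
```

```text
t 21.2 tcp [0.5622 0.0003 0.2212] grip 0.193 F [-0.2495 -0.4365 -4.2569]
shift mm [  1.3 128.8  31.4] rot [ 0.182  -0.001  -0.0014]
```

View pics/s9c.png

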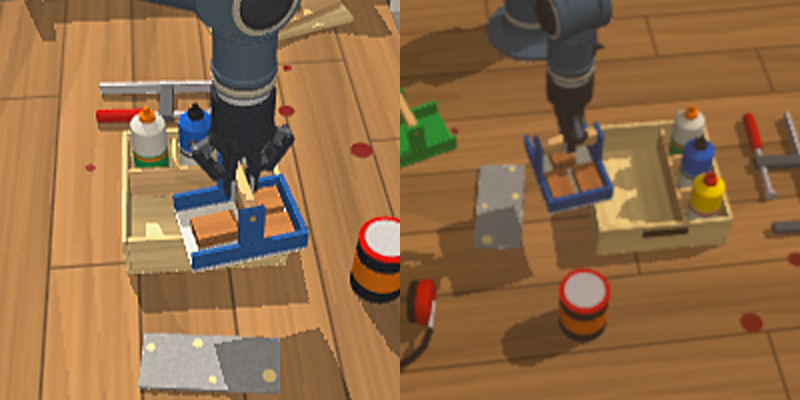

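The three pads still lie on the tray, at (212,228), (265,200) and (270,222) in the side crop. Moving over the bay and squaring up.

Emit:
jog_arm(moves=[0,1,4,1,0.01,0,0,0,3,13,3,0.03,0,0,0,5,27,6,0.05,0,0,0,8,45,10,0.08,0,0,0,12,64,15,0.11,0,0,0,15,84,20,0.14,0,0,0,18,102,25,0.165,0,0,0,21,116,28,0.18,0,0,0,21,125,30,0.182,0,0,0,21,129,31,0.182,0,0,0,21,129,31,0.182,0,0,0,21,129,31,0.182,0,0])

```text
time: 22.5
tool_pos: [0.5742, 0.1269, 0.2003]
tool_rot: [0.707, 0.009, 0.707, -0.01]
wrist_force: [0.8, -0.8, -4.7]
grip_width: 0.191
```

```bash
python3 - <<'E'
from g import *
delta(*goal([.5724,.1325,.2],-.0194)); delta(*goal([.5724,.1325,.2],-.0194,-.66));print(np.array(arm.state()['joint_positions']))
for c in('side','scene'): snap(c,c+'10.png')
a=cv2.imread('pics/side10.png')[60:260,150:350];b=cv2.imread('pics/scene10.png')[100:300,180:380]
cv2.imwrite('pics/s10c.png',np.hstack([cv2.resize(k,None,fx=2,fy=2,interpolation=cv2.INTER_CUBIC) for k in(a,b)]))
E
```

```text
t 22.5 tcp [0.5742 0.1269 0.2003] grip 0.191 F [ 0.7796 -0.7789 -4.6709]
shift mm [ 0.3  5.5 -2. ] rot [-0.0071  0.0001  0.0009]
t 22.5 tcp [0.5742 0.1269 0.2003] grip 0.191 F [ 0.7796 -0.7789 -4.6709]
shift mm [ 0.3  5.5 -2. ] rot [-0.0065 -0.6599  0.0032]
[ 0.2781  0.4632 -0.7637  1.7493  0.3601  1.0746 -0.6342]
```

View pics/s10c.png

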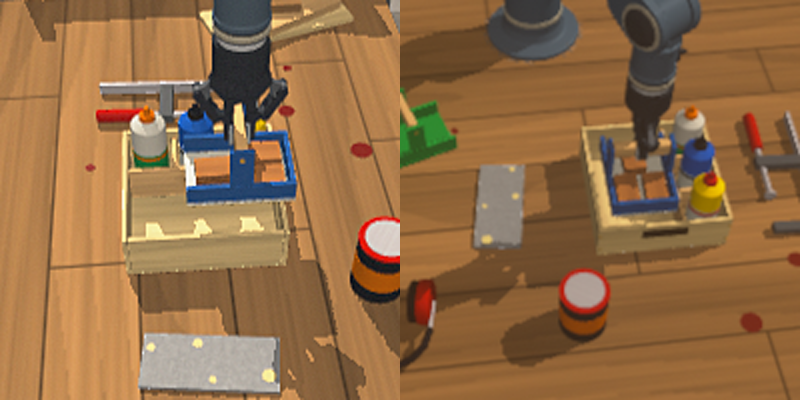

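Emit:
jog_arm(moves=[0,0,2,0,0,-0.04,0,0,0,3,0,0,-0.1,0,0,0,3,0,0,-0.17,0,0,0,3,0,0,-0.23,0,0,0,3,0,0,-0.28,0,0,0,3,0,0,-0.32,0,0,0,3,0,0,-0.36,0,0,0,3,0,0,-0.4,0,0,0,3,0,0,-0.43,0,0,0,3,0,0,-0.46,0,0,0,3,0,0,-0.49,0,0,0,3,0,0,-0.51,0,0,0,3,0,0,-0.53,0,0,0,3,0,0,-0.55,0,0,0,3,0,0,-0.55,0,0,0,3,0,0,-0.55,0,0,0,3,0,0,-0.55,0,0])

```text
schema error: expected a multiple of 7 numbers
```

```bash
python3 - <<'E'
from g import *
delta(*goal([.5724,.1325,.2],-.0194,-.66));print(np.array(arm.state()['joint_positions']))
for c in('side','scene'): snap(c,c+'11.png')
a=cv2.imread('pics/side11.png')[60:260,150:350];b=cv2.imread('pics/scene11.png')[100:300,180:380]
cv2.imwrite('pics/s11c.png',np.hstack([cv2.resize(k,None,fx=2,fy=2,interpolation=cv2.INTER_CUBIC) for k in(a,b)]))
E
```

```text
t 22.6 tcp [0.5742 0.1269 0.2003] grip 0.195 F [ 0.0308 -0.0449 -4.5207]
shift mm [ 0.3  5.5 -1.9] rot [-0.0067 -0.6599  0.0031]
[ 0.2783  0.4632 -0.7638  1.7495  0.36    1.0745 -0.6342]
```

View pics/s11c.png

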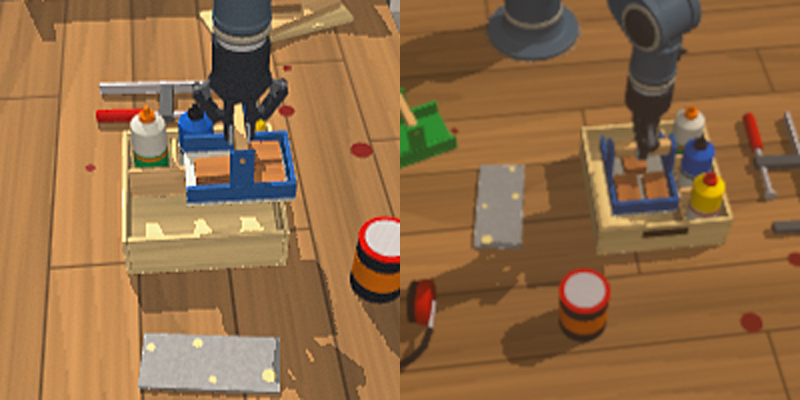

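The call was refused because of a number too many, so nothing moved. Sending it again.

Emit:
jog_arm(moves=[0,0,2,0,0,-0.04,0,0,0,3,0,0,-0.1,0,0,0,3,0,0,-0.17,0,0,0,3,0,0,-0.23,0,0,0,3,0,0,-0.28,0,0,0,3,0,0,-0.32,0,0,0,3,0,0,-0.36,0,0,0,3,0,0,-0.4,0,0,0,3,0,0,-0.43,0,0,0,3,0,0,-0.46,0,0,0,3,0,0,-0.49,0,0,0,3,0,0,-0.51,0,0,0,3,0,0,-0.53,0,0,0,3,0,0,-0.55,0,0,0,3,0,0,-0.55,0,0,0,3,0,0,-0.55,0,0,0,3,0,0,-0.55,0])

```text
time: 24.4
tool_pos: [0.5743, 0.1311, 0.2006]
tool_rot: [0.873, 0.006, 0.488, -0.011]
wrist_force: [0.8, 0.2, -3.1]
grip_width: 0.191
```

```bash
python3 - <<'E'
from g import *
delta(*goal([.5724,.1325,.2],-.0194,-.66));print(np.array(arm.state()['joint_positions']))
for c in('side','scene'): snap(c,c+'12.png')
a=cv2.imread('pics/side12.png')[60:260,150:350];b=cv2.imread('pics/scene12.png')[100:300,180:380]
cv2.imwrite('pics/s12c.png',np.hstack([cv2.resize(k,None,fx=2,fy=2,interpolation=cv2.INTER_CUBIC) for k in(a,b)]))
E
```

```text
t 24.4 tcp [0.5743 0.1311 0.2006] grip 0.191 F [ 0.7992  0.2098 -3.148 ]
shift mm [-0.5  1.3 -2. ] rot [-0.005  -0.1097  0.0032]
[ 0.1075  0.2226 -0.5848  2.1319  0.8859  0.4669 -1.1959]
```

View pics/s12c.png

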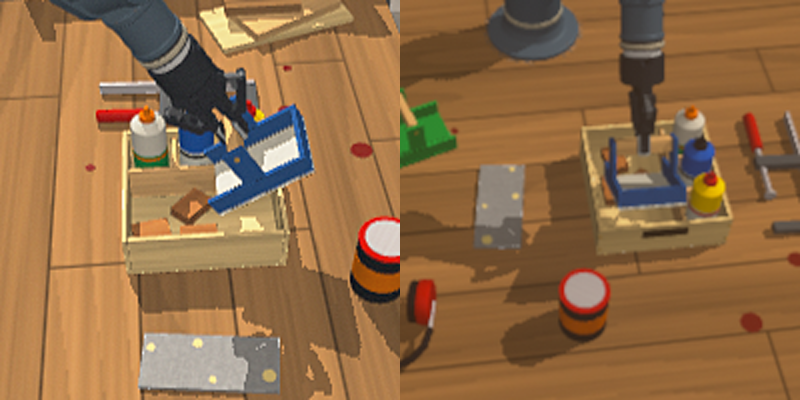

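The tray is empty (white floor visible at (290,145)) and three pads lie in the bay at (190,205), (155,226) and (192,228). I'll lift, level the tray and look again.

Emit:
jog_arm(moves=[0,-8,0,5,0,0,0,0,-24,0,15,0,0,0,0,-38,0,23,0,0.04,0,0,-46,0,28,0,0.1,0,0,-50,0,31,0,0.18,0,0,-50,0,31,0,0.26,0,0,-50,0,31,0,0.34,0,0,-50,0,31,0,0.42,0,0,-50,0,31,0,0.49,0,0,-50,0,31,0,0.53,0,0,-50,0,31,0,0.55,0,0,-50,0,31,0,0.55,0])

```text
time: 25.7
tool_pos: [0.575, 0.1309, 0.2588]
tool_rot: [0.707, 0.009, 0.707, -0.009]
wrist_force: [0.1, 0.7, -3.5]
grip_width: 0.195
```

```bash
python3 - <<'E'
from g import *
delta(*goal([.545,-.319,.2],.157)); 
for c in('side','scene'): snap(c,c+'13.png')
a=cv2.imread('pics/side13.png')[60:260,150:350];b=cv2.imread('pics/scene13.png')[100:300,180:380]
cv2.imwrite('pics/s13c.png',np.hstack([cv2.resize(k,None,fx=2,fy=2,interpolation=cv2.INTER_CUBIC) for k in(a,b)]))
E
```

```text
t 25.7 tcp [0.575  0.1309 0.2588] grip 0.195 F [ 0.0526  0.6906 -3.4584]
shift mm [  58.6 -450.5  -18.5] rot [-0.1826  0.0001 -0.0004]
```

View pics/s13c.png

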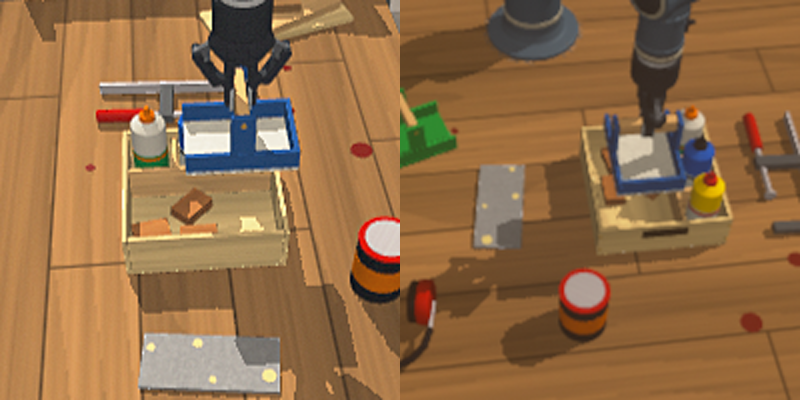

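The tray is empty and the pads stay in the bay at (190,205), (150,228) and (195,228). Carrying the tray back to its old spot.

Emit:
jog_arm(moves=[0,0,-6,0,0,0,0,0,0,-20,-1,0,0,0,0,0,-42,-2,-0.01,0,0,0,0,-70,-3,-0.03,0,0,0,5,-102,-4,-0.05,0,0,0,10,-136,-6,-0.07,0,0,0,18,-170,-7,-0.09,0,0,0,26,-204,-8,-0.11,0,0,0,34,-238,-10,-0.13,0,0,0,42,-272,-11,-0.15,0,0,0,50,-306,-12,-0.17,0,0,0,58,-340,-14,-0.183,0,0,0,58,-374,-15,-0.183,0,0,0,58,-405,-17,-0.183,0,0,0,58,-430,-18,-0.183,0,0,0,58,-445,-18,-0.183,0,0,0,58,-450,-19,-0.183,0,0,0,58,-450,-19,-0.183,0,0,0,58,-450,-19,-0.183,0,0])

```text
time: 27.7
tool_pos: [0.5444, -0.3164, 0.2014]
tool_rot: [0.705, -0.056, 0.705, 0.057]
wrist_force: [0.4, -0.2, -3.8]
grip_width: 0.195
```

```bash
python3 - <<'E'
from g import *
delta(*goal([.545,-.319,.073],.157))
im=snap('side','side14.png')
cv2.imwrite('pics/s14c.png',cv2.resize(im[180:380,150:350],None,fx=2.5,fy=2.5,interpolation=cv2.INTER_CUBIC))
E
```

```text
t 27.7 tcp [ 0.5444 -0.3164  0.2014] grip 0.195 F [ 0.3646 -0.1795 -3.7955]
shift mm [128.4  -2.8   0.1] rot [ 0.0033  0.0004 -0.0008]
```

View pics/s14c.png

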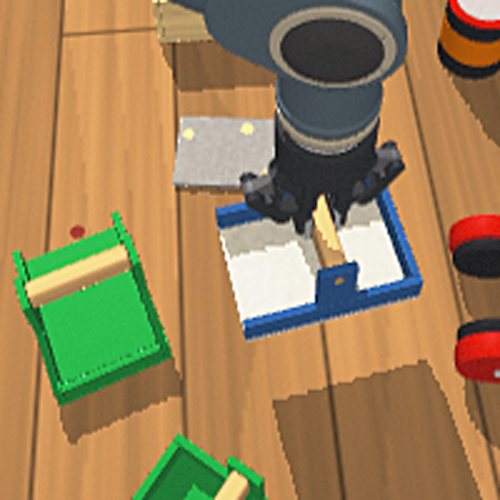

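Emit:
jog_arm(moves=[0,12,-2,0,0,0,0,0,36,-2,0,0,0,0,0,62,-2,0,0,0,0,0,86,-2,0,0,0,0,0,105,-2,0,0,0,0,0,117,-2,0,0,0,0,0,124,-2,0,0,0,0,0,127,-2,0,0,0,0,0,128.5,-2,0,0,0,0,0,128.5,-2,0,0,0,0])

```text
time: 28.75
tool_pos: [0.5449, -0.3204, 0.0733]
tool_rot: [0.705, -0.056, 0.705, 0.056]
wrist_force: [0.2, -0.6, -3.5]
grip_width: 0.192
```

Not touching yet (full weight still on the wrist), so I'll creep down 1.5 mm more.

Emit:
jog_arm(moves=[0,0.7,0,0,0,0,0,0,1.5,0,0,0,0,0,0,1.5,0,0,0,0,0])

```text
time: 29.05
tool_pos: [0.5449, -0.3204, 0.072]
tool_rot: [0.705, -0.056, 0.705, 0.055]
wrist_force: [-0.1, 0.2, 0.1]
grip_width: 0.193
```

Force is back to about 0, so the tray is resting on the bench. Releasing and backing off.

Emit:
jog_arm(moves=[30,0,0,0,0,0,0,60,0,0,0,0,0,0,100,0,0,0,0,0,0,100,0,0,0,0,0,0,100,0,0,0,0,0,0,100,0,0,0,0,0,0,100,-15,0,0,0,0,0,100,-50,0,0,0,0,0,100,-95,0,0,0,0,0,100,-140,0,0,0,0,0,100,-180,-10,-20,0,0,0,100,-200,-30,-50,0,0,0,100,-200,-70,-80,0,0,0,100,-200,-110,-110,0,0,0,100,-200,-150,-140,0,0,0,100,-200,-180,-160,0,0,0,100,-200,-190,-170,0,0,0,100,-200,-190,-170,0,0,0])

```text
time: 30.85
tool_pos: [0.4045, -0.5366, 0.2715]
tool_rot: [0.705, -0.054, 0.705, 0.054]
wrist_force: [0.5, 0.0, -0.0]
grip_width: 1.0
```

```bash
python3 - <<'E'
from g import *
from fit import fit,cv
delta(*goal([.545,-.319,.2],.157))
for c in('side','scene'): snap(c,c+'15.png')
for q in('pad_1_mid','glue_white_mid','glue_yellow_mid','glue_blue_mid','tray'):
    print(q,[(np.round(d['position'],3),round(d['p'],2)) for d in boxes_of('side',q)])
a=cv2.imread('pics/side15.png');b=cv2.imread('pics/scene15.png')
f=lambda k,s:cv2.resize(k,None,fx=s,fy=s,interpolation=cv2.INTER_CUBIC)
cv2.imwrite('pics/s15a.png',np.hstack([f(a[100:210,200:310],3.6),f(b[140:250,250:360],3.6)]))
cv2.imwrite('pics/s15b.png',np.hstack([f(a[255:345,230:320],4.4),f(b[180:270,140:230],4.4)]))
E
```

```text
t 30.85 tcp [ 0.4045 -0.5366  0.2715] grip 1.0 F [ 0.5386  0.0268 -0.0476]
shift mm [ 71.4 193.6 172.2] rot [-0.0034 -0.0003  0.0005]
pad_1_mid []
glue_white_mid [(array([0.441, 0.236, 0.116]), 0.9)]
glue_yellow_mid [(array([0.6  , 0.235, 0.11 ]), 0.88)]
glue_blue_mid [(array([0.514, 0.237, 0.119]), 0.89)]
tray [(array([ 0.542, -0.32 ,  0.006]), 0.94), (array([ 0.456, -0.498,  0.054]), 0.82)]
```

View pics/s15a.png

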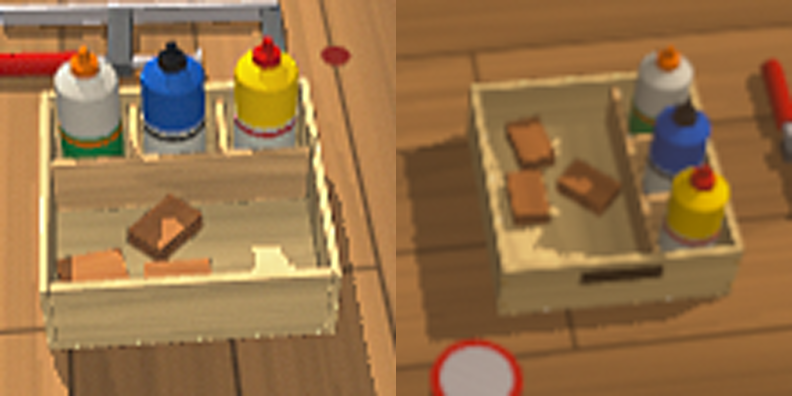

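View pics/s15b.png

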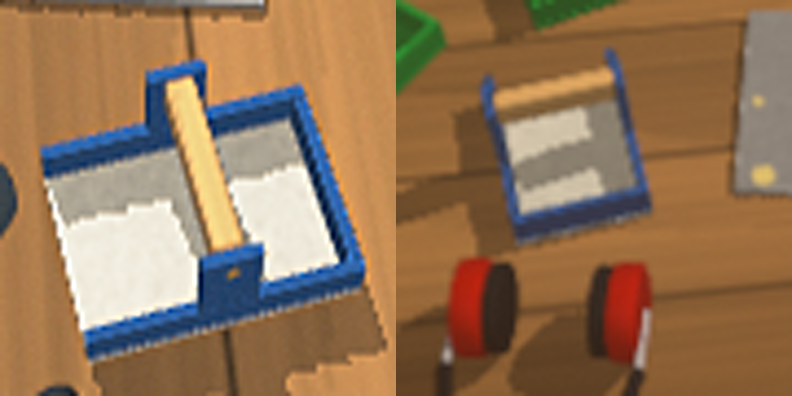

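The pads lie flat in the bay (scene crop (530,142), (527,195), (588,187)). The bottles are upright, one per cell, and the empty tray is flat on the bench. Handing in.

```bash
python3 - <<'E'
from g import *
print(job.finish_job(), arm.state()['time'])
E
```

```text
the job is handed in; nothing more can be done
the job is handed in; nothing more can be done
```

I handed the job in about 31 s into the 72 s allowed, and as far as the last pictures show, everything is where it should be. The hand-in gives no verdict.

**What I did:**
- **Bottles:** I stood the white bottle in the near cell and the yellow one in the far cell, beside the blue bottle already in the middle.
- **Pads:** I carried the blue tray by its handle and tipped it about 31° over the bay, and all three pads slid in.
- **Tray:** I set the empty tray back on the bench at its old spot, let go and moved the arm clear.

**Last checks:**
- **Bottles:** In the final side and scene pictures all three stand upright, one per cell. At release, the gripper was within 1–2 mm of the two cell centres I had measured.
- **Pads:** All three lie flat inside the bay.
- **Tray:** It stands flat and empty, and the wrist force had fallen to about 0 N before I let go.
- **Tote, tin, clamp and ear defenders:** I saw no sign that any of them moved, but I did not re-measure them at the end.

**Disagreements or failures:**
- The network found no pads in the final side picture, so the pad check rests on what I saw in the pictures.
- The wrist force read 5–7 N upward while the fingers closed on each bottle and the handle; it was gone once each was lifted.
- One move call was refused because of a miscounted number. Nothing moved, and I sent it again.

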